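Change the micrometer stage over from the window to the lens

ROBOT

A 6-joint arm with a two-finger parallel gripper is mounted at the origin on the work surface. World frame = base frame: x ahead of the robot, y to its left, z up, the work surface at z = 0. Lengths are in mm, angles in rad, forces in N, time in s.
With the tool pointing down it reaches from about 400 to 925 mm from the base axis. Payload 12.5 kg.
Tool frame: the origin (TCP) lies on the mounting face of the last link; the fingertips stand 190 mm ahead of it and the grasp point (between the pads) lies 171 mm ahead of it (env.tcp_to_tips is the distance from the TCP to the fingertips, in mm); x points along the fingers, y is the direction in which the jaws open and shut, and the axes are right-handed (so a half turn about x gives the same grasp; the last joint's range is limited). The gripper opens to 95 mm and grips with 3 to 60 N. Pads are 20 mm wide; open, the fingers measure 119 mm over their backs; the gripper's body (75 mm by 180 mm) begins 59 mm behind the grasp point.
Start: joints at [-1.256, 0.491, 1.559, -0, 1.092, -0.106], TCP at [255.325, -570.468, 404.761] pointing down, gripper open.
Joint ranges: [-3.1, 3.1], [-0.84, 2.19], [0.05, 2.79], [-1.13, 4.28], [0.06, 2.93], [-2.69, 2.69]. Speed limits (rad/s): [2.22, 2.22, 2.79, 3.14, 3.14, 3.14].

INTERFACE

Orientations are given as [roll, pitch, yaw] about the fixed x, y, z axes, in that order (R = Rz(yaw) Ry(pitch) Rx(roll)).
In Python, from cell import monitor, cams, job, env gives the robot as it stands. The module is installed in compiled form; this text tells all that it offers.
- The arm moves only by the tool apply_moves, never from a script. Its argument "series" is a list of rows, each a list of 3 entries, a list of its own where there are three numbers: the closure, from -1 (fully open) to 1 (shut), so that 0 is half open, then the shift along the tool's x, y, z in cm, then the turn about the tool's x in rad. A call has 1 to 20 rows; each row is the pose to reach, as a shift and turn from the pose commanded when the call began, along the tool's axes at that moment; what a row does not reach only later rows make up. A row lasts 1/8 s, in which the tool goes at most 62.5 mm and 10.7 degrees, less where a joint would pass 70% of its speed; a pose out of reach is approached as far as the arm can. A call with a gripper value outside its range is refused whole. The fingers move at their own pace and stop on an object; the grip force is fixed at half the most. Time passes only in rows, so rows that repeat a pose let the fingers close. It gives the time, the measured TCP pose, the force and the opening at its end, in the units of the state.
- monitor.state(): the state, without advancing time (a new reading comes with each control period).
- cams.read_camera(name): name is "scene" or "top"; returns a dict with "image" (384x512x3 uint8, red, green, blue), "fx", "fy", "cx", "cy" (pixels), "k1" (the pictures are not rectified: a ray, as slopes to the right and down, at radius r is drawn at 1 + k1 r^2 times it, then the intrinsics apply), "position" and "orientation" of the camera in the world. Camera axes: x right, y down, z forward; pixel columns grow to the right and rows downward; lengths in mm; the calibration is good to about 2 mm. A picture is of the moment at which its call begins. There is no depth.
- job.job_done(): hands the job in, once; it reports no verdict.
The state is a dict: "t": time; "joints": joint angles; "qvel": joint speeds; "tau": joint torques, N m; "eef_pos": TCP position; "tcp_rot": TCP orientation; "ft_force": force on the tool from outside, world axes, zero at the start; "moment": the same for the moment, N m; "opening": opening from 0.0 (shut) to 1.0 (fully open).
Only numpy, scipy, OpenCV 4.12 (cv2) and the standard library are available. Lean on these libraries where they do the work, as an engineer would, in place of code of your own. Each camera call takes 0.05 s, during which the arm holds its last target. There are 200 camera calls.

TASK

The stage is needed for the lens: move the silver window holder from the micrometer stage into the white nest, then take the unbolted lens tower apart, standing the orange lens mount in the middle of the stage's platform with its lens looking along the stage's travel (the line of the micrometer knob), and putting the steel spacer in the round-pocket nest and the black riser block in the square-pocket nest. Everything must end upright, the stored parts fully down in their pockets; set both optics down gently, never dropping them, and leave the black beam dump where it stands.

Things in the scene. Friction and masses are not known exactly. Their poses are not given: they have to be found in the camera images.
- window: Clear fused silica window in a silver aluminium holder, upright, loose, about 110 g; it starts standing near the middle of the stage's platform. Foot 30 (along its x) x 46 (along y) x 9 mm, above it a square frame 12 (x) x 46 (y) mm reaching to 56 mm height (plus a 3 mm screw head), with the 34 mm round pane in its middle. Origin: centre of the foot's underside; z up, x is the optical axis (through the pane). The flat sides 46 mm apart along y are the place to grip.
- lens_mount: Orange anodised lens mount, upright, loose, about 130 g; it starts as the top of the tower, standing on the steel spacer. Foot 28 (along its x) x 36 (along y) x 10 mm, above it a square frame 14 (x) x 50 (y) mm reaching to 62 mm height (plus a 2 mm screw head), with the 37 mm round lens in its middle. Origin: centre of the foot's underside; z up, x is the lens's optical axis. The flat sides 50 mm apart along y are the place to grip.
- spacer: Round stainless steel spacer, 48 mm diameter, 30 mm high, loose, about 360 g; it starts in the middle of the tower, between riser block and lens mount, nothing bolted. Origin: centre of its underside; z up.
- riser_block: Square black anodised riser block, 60 x 60 x 38 mm high, loose, about 340 g; it starts at the bottom of the tower, standing on the bench, under the spacer. Origin: centre of its underside; z up, x and y square to its sides.
- stage: Micrometer translation stage, fixed. Its dark square platform (66 x 66 mm, flat, screw holes 25 mm apart) has its top 36 mm above the origin; the body below is 80 (x) x 66 (y) mm. A large knurled silver knob (33 mm diameter, top 35 mm high) sticks out along the stage's -x, ending 104 mm from the origin. Origin: on the bench, right below the middle of the platform; x is the direction of travel (the line of the knob), z up. The lens mount belongs on the platform.
- window_nest: White milled storage nest, fixed, 84 (along its x) x 100 (along y) x 12 mm high, with a rectangular pocket 48 (x) x 64 (y) mm in its middle, 6 mm deep (pocket floor 6 mm above the origin, light grey-blue). Origin: centre of its underside on the bench. For the window holder, whose 46 mm width goes along the nest's y (either way round).
- round_nest: Blue milled storage nest, fixed, 96 x 96 x 12 mm high, with a round pocket of 66 mm diameter in its middle, 6 mm deep (pocket floor 6 mm above the origin, dark). Origin: centre of its underside on the bench. For the steel spacer.
- square_nest: Blue milled storage nest, fixed, 106 x 106 x 12 mm high, with a square pocket of 78 x 78 mm in its middle, square to its sides, 6 mm deep (pocket floor 6 mm above the origin, dark). Origin: centre of its underside on the bench. For the black riser block.
- beam_dump: Black beam dump, loose, about 260 g: a lying finned cylinder 50 mm in diameter and 58 mm long on a 46 x 44 mm foot, 65 mm high in all. Origin: centre of the foot's underside; its mouth faces its -x. It is aligned and must stay where it is. Other bench clutter between the things (two clamping forks, a screw dish, a ball driver) is under 25 mm high; taller equipment stands beyond x = 0.76 m or |y| = 0.55 m. The tower is 130 mm high.
Mind the look-alikes: they are no part of the job. What is shaped like the window but purple is not meant.

How it is judged (in metres and radians):
At the end, for the whole second after the job is handed in: Lens mount upright on the platform, within 12 mm of its middle and 0.22 rad of the travel; window, spacer and block upright (0.1 rad) on the floor of their own pockets (3 mm in height, 15 mm from the middle); all at rest (0.02 m/s); beam dump moved under 10 mm (horizontal distance between lens_mount and stage below 0.012 m and z of lens_mount in the frame of stage between 0.033 and 0.039 m and angle between each of lens_mount, window, spacer, riser_block's own z axis and vertical below 0.1 rad and angle between the x axis of lens_mount and the x axis of stage, either way round below 0.22 rad and horizontal distance between window and window_nest below 0.015 m and z of window in the frame of window_nest between 0.003 and 0.009 m and horizontal distance between spacer and round_nest below 0.015 m and z of spacer in the frame of round_nest between 0.003 and 0.009 m and horizontal distance between riser_block and square_nest below 0.015 m and z of riser_block in the frame of square_nest between 0.003 and 0.009 m and distance of beam_dump from where it was at the start of the episode below 0.01 m and linear speed of each of lens_mount, window, spacer, riser_block below 0.02 m/s); the robot touches nothing.
It fails at once if the lens mount is dropped or thrown over (moves faster than 0.5 m/s with no finger on it: a fall of some 13 mm) (linear speed of lens_mount above 0.5 m/s and contact force between the fingers and lens_mount below 0.05 N).
It fails at once if the window is dropped or thrown over (moves faster than 0.5 m/s with no finger on it: a fall of some 13 mm) (linear speed of window above 0.5 m/s and contact force between the fingers and window below 0.05 N).
It fails at once if the beam dump is shifted 10 mm or more (distance of beam_dump from where it was at the start of the episode above 0.01 m).
It also fails if it takes over 122 s, if anything falls off the work surface, if the arm or the gripper's body presses on something with over 40 N, if the wrist force passes 120 N, or if a joint passes its speed limit or range.

## Working session

There is one attempt and no reset: what is moved stays moved. The work goes in short steps, Python scripts to look and compute and a tool call to move; the robot and the scene stay as the last step left them, time stands still between calls to the robot, and variables do not carry over. Pictures are saved under pics/ and viewed, about 12 in all and at most 16, crops included, and the job is handed in when it is done.

Besides the shell and the picture viewer there is one more tool, called after ">>>" as name(argument=value, ...) on one line, values as JSON. apply_moves: Moves the arm, as the interface text tells. Its arguments: {"type":"object","properties":{"series":{"type":"array"}},"required":["series"]}

```bash
mkdir -p pics
cat > h.py <<'E'
import numpy as np, cv2, json
from cell import monitor, cams, job, env
from scipy.spatial.transform import Rotation as R
def snap(n,f):
    d=cams.read_camera(n); cv2.imwrite(f'pics/{f}.png',d['image'][:,:,::-1]); 
    np.save(f'pics/{f}.npy',d,allow_pickle=True); return d
def load(f): return np.load(f'pics/{f}.npy',allow_pickle=True).item()
def rot(d):
    o=np.array(d['orientation'],float)
    return o if o.shape==(3,3) else (R.from_euler('xyz',o).as_matrix() if o.size==3 else R.from_quat(o).as_matrix())
def ray(d,u,v):
    x=np.array([(u-d['cx'])/d['fx'],(v-d['cy'])/d['fy']]); s=x.copy()
    for _ in range(20): s=x/(1+d['k1']*(s@s))
    r=rot(d)@np.array([s[0],s[1],1]); return np.array(d['position'],float),r/np.linalg.norm(r)
def onz(d,u,v,z):
    p,r=ray(d,u,v); return p+r*(z-p[2])/r[2]
def proj(d,P):
    c=rot(d).T@(np.array(P,float)-d['position']); s=c[:2]/c[2]; s=s*(1+d['k1']*(s@s))
    return s*[d['fx'],d['fy']]+[d['cx'],d['cy']]
def tri(d1,a,d2,b):
    p,r=ray(d1,*a);q,s=ray(d2,*b); t=np.linalg.lstsq(np.c_[r,-s],q-p,rcond=None)[0]
    A=p+r*t[0];B=q+s*t[1]; return (A+B)/2,np.linalg.norm(A-B)
E
python3 - <<'E'
from h import *
for n in ('scene','top'):
    d=snap(n,n+'0'); print({k:v for k,v in d.items() if k!='image'})
    cv2.imwrite(f'pics/{n}0b.png',cv2.resize(d['image'][:,:,::-1],(800,600),interpolation=cv2.INTER_CUBIC))
print(monitor.state())
E
```

```text
{'fx': 483.80186047719496, 'fy': 483.80186047719496, 'cx': 250.53123056125247, 'cy': 193.38460136501814, 'k1': -0.1091747559947838, 'position': array([1236.64645575,  681.90446792,  809.52831319]), 'orientation': array([-2.23603144,  0.01626221,  2.35276635])}
{'fx': 359.4042157156525, 'fy': 359.4042157156525, 'cx': 256.4667685422233, 'cy': 195.59920376647727, 'k1': -0.005842752383552591, 'position': array([390.33564534,  -3.00086585, 971.70625684]), 'orientation': array([-2.9413913 , -0.00490981, -1.4893307 ])}
{'t': 0.1, 'joints': array([-1.25561482e+00,  4.91484921e-01,  1.55940119e+00,  1.34143574e-05,
        1.09169257e+00, -1.05608125e-01]), 'qvel': array([ 1.01017477e-03, -8.11891293e-04, -3.29422892e-03,  9.58305118e-05,
        7.30631127e-04,  8.12717268e-04]), 'tau': array([ 4.07587984e-03, -6.13624334e+01, -2.58607614e+01,  6.94775046e-02,
        4.70142590e-02, -7.12010001e-05]), 'eef_pos': array([ 255.30759476, -570.44017492,  404.22464448]), 'tcp_rot': array([-1.68847042,  1.56981023,  1.87390568]), 'ft_force': array([ 0.08491096,  0.10771481, -0.63091569]), 'moment': array([-0.0172047 ,  0.02076778,  0.02211925]), 'opening': 1.0025739240596816}
```

View pics/scene0b.png

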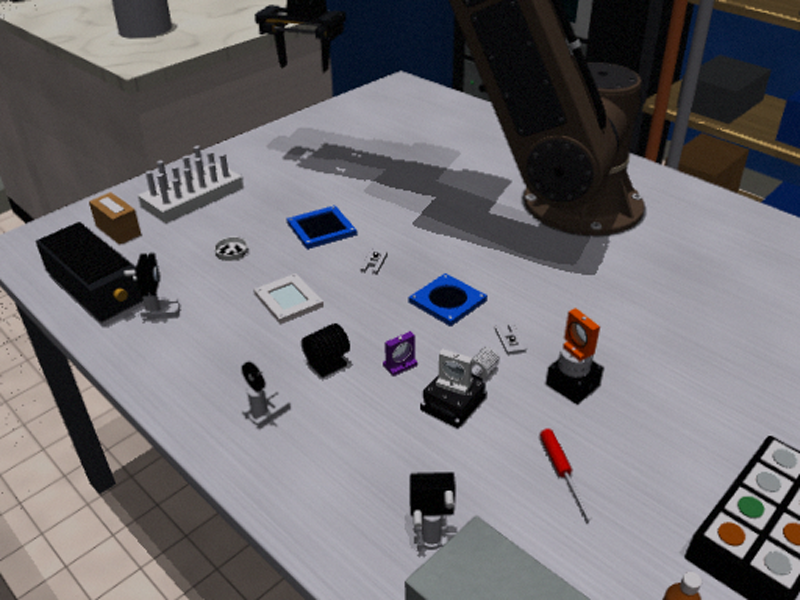

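View pics/top0b.png

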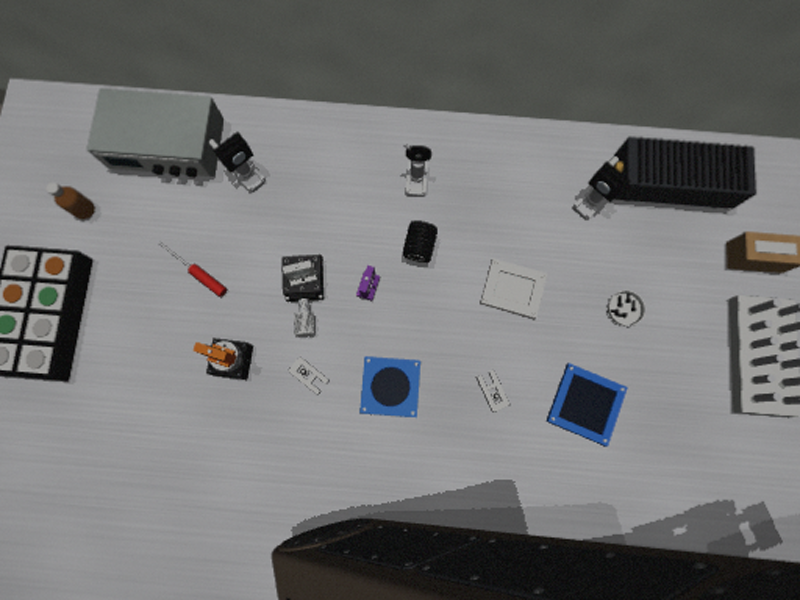

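The silver window is on the stage at scene (455,370) and top (302,275). The look-alike is the purple holder at scene (400,350) and top (368,283). Black mirror mounts at scene (253,390) and (432,500) could also be mistaken for it. I choose the silver one on the stage. Next I'll take a close crop of each optic and measure the nests.

Run:
```python
from h import *
S,T=load('scene0'),load('top0')
def crop(d,u,v,w,h): return cv2.resize(d['image'][v:v+h,u:u+w,::-1],(400,300),interpolation=cv2.INTER_NEAREST)
# 80x60 -> x5
m=np.vstack([np.hstack([crop(T,155,155,80,60),crop(T,110,205,80,60)]),np.hstack([crop(S,255,210,80,60),crop(S,335,195,80,60)])])
cv2.imwrite('pics/crop1.png',m)
for n,d in (('top',T),('scene',S)):
    hsv=cv2.cvtColor(d['image'],cv2.COLOR_RGB2HSV)
    m=((hsv[...,0]>100)&(hsv[...,0]<125)&(hsv[...,1]>150)&(hsv[...,2]>70)).astype(np.uint8)
    cs,_=cv2.findContours(m,cv2.RETR_CCOMP,cv2.CHAIN_APPROX_NONE)
    for c in cs:
        if cv2.contourArea(c)<250: continue
        P=np.array([onz(d,*(p[0]+0.0),12)[:2] for p in c],np.float32)
        if abs(P[:,0].mean()-450)>250 or abs(P[:,1].mean())>450:continue
        print(n,c.mean((0,1)).round(),cv2.minAreaRect(P))
```

```text
top [376. 258.] ((442.486328125, -317.81298828125), (104.61949920654297, 105.82589721679688), 71.91119384765625)
top [376. 258.] ((442.7204895019531, -318.8620300292969), (81.55162048339844, 81.6683349609375), 71.9833984375)
top [249. 248.] ((444.7892761230469, 15.370100021362305), (93.21695709228516, 93.77519226074219), 0.4860799014568329)
top [250. 247.] ((443.7844543457031, 15.139656066894531), (67.2393569946289, 67.04354858398438), 49.83466339111328)
scene [286. 190.] ((445.49212646484375, 13.804737091064453), (97.1915283203125, 96.35985565185547), 0.3316394090652466)
scene [286. 190.] ((445.0000915527344, 14.05190658569336), (66.18980407714844, 67.59207153320312), 43.59294509887695)
scene [205. 144.] ((443.53094482421875, -322.8910827636719), (108.0660171508789, 107.02091217041016), 71.3607406616211)
scene [205. 144.] ((443.1068420410156, -322.45697021484375), (83.48124694824219, 81.548828125), 71.87311553955078)
```

View pics/crop1.png

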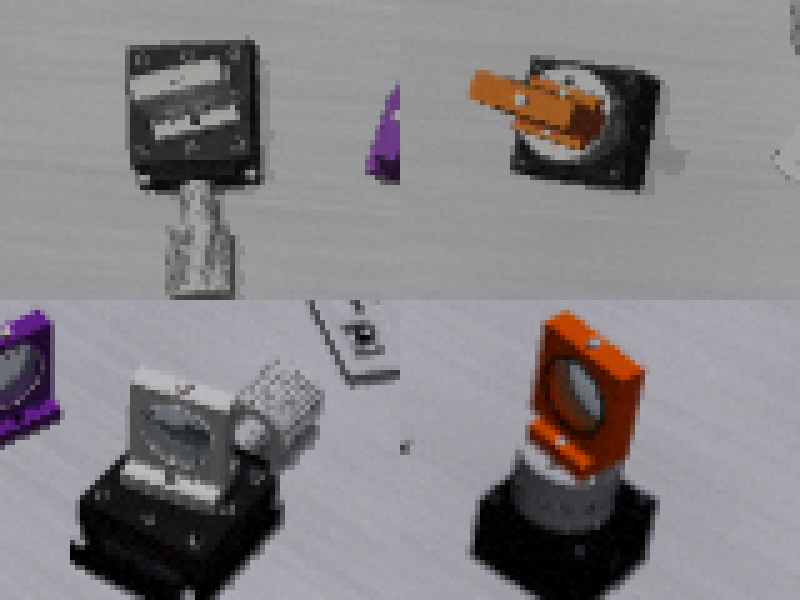

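The top-left and bottom-left crops confirm the silver holder standing on the stage, with its screw at top crop (178,80) and scene crop (182,386). The orange mount sits on the spacer and riser, with its screw at (519,99) and (594,342). Next I'll triangulate these points and measure the white nest.

Run:
```python
from h import *
S,T=load('scene0'),load('top0')
t1=lambda x,y:(155+x/5-.5,155+y/5-.5); t2=lambda x,y:(110+(x-400)/5-.5,205+y/5-.5)
s1=lambda x,y:(255+x/5-.5,210+(y-300)/5-.5); s2=lambda x,y:(335+(x-400)/5-.5,195+(y-300)/5-.5)
def tt(n,a,b): print(n,tri(T,a,S,b)[0].round(1),round(tri(T,a,S,b)[1],1))
tt('winscrew',t1(178,80),s1(182,386)); tt('lensscrew',t2(519,99),s2(594,342))
for n,f,z,c in (('stage',t1,36,[(127,46),(248,42),(252,165),(132,172)]),('win',t1,92,[(131,76),(222,60),(222,82),(133,98)]),
  ('lens',t2,130,[(475,70),(575,95),(570,125),(472,100)]),('riser',t2,38,[(530,57),(658,77),(645,190),(512,175)])):
    P=np.array([onz(T,*f(*q),z)[:2] for q in c]);print(n,P.mean(0).round(1),P.round(0).tolist(),[round(float(np.linalg.norm(P[i]-P[i-1])),1) for i in range(4)],[round(float(np.degrees(np.arctan2(*(P[i]-P[i-1])[::-1]))),1) for i in range(4)])
for n,f,z,c in (('win',s1,92,[(140,367),(232,385),(228,407),(130,387)]),('lens',s2,130,[(555,312),(643,368),(632,380),(545,325)])):
    P=np.array([onz(S,*f(*q),z)[:2] for q in c]);print('S',n,P.mean(0).round(1),[round(float(np.linalg.norm(P[i]-P[i-1])),1) for i in range(4)],[round(float(np.degrees(np.arctan2(*(P[i]-P[i-1])[::-1]))),1) for i in range(4)])
p1=[];
for n,d,(u,v,w,h) in (('top',T,(295,155,65,60)),('scene',S,(150,165,70,50))):
    a=d['image'][v:v+h,u:u+w].astype(np.float32); g=a.mean(2); print(n,np.median(g))
    m=(g>np.median(g)+18).astype(np.uint8)
    cs,_=cv2.findContours(m,cv2.RETR_CCOMP,cv2.CHAIN_APPROX_NONE)
    for c in cs:
        if cv2.contourArea(c)<120: continue
        c=c+np.array([u,v]);P=np.array([onz(d,*p[0],12)[:2] for p in c],np.float32); print(n,c.mean((0,1)).round(1),cv2.minAreaRect(P))
    cv2.imwrite(f'pics/m_{n}.png',m*255)
print('nest rim heights')
```

```text
winscrew [619.5 179.1  93.3] 1.6
lensscrew [468.7 287.7 133.2] 1.8
stage [620.2 183.6] [[651.0, 221.0], [658.0, 156.0], [591.0, 147.0], [582.0, 210.0]] [70.0, 65.4, 68.3, 63.9] [9.3, -83.3, -171.9, 98.2]
win [619.9 180.5] [[620.0, 204.0], [632.0, 159.0], [620.0, 158.0], [608.0, 201.0]] [11.6, 46.6, 11.6, 45.5] [12.1, -74.9, -173.5, 105.3]
lens [469.4 287.8] [[480.0, 312.0], [473.0, 264.0], [458.0, 264.0], [466.0, 311.0]] [14.2, 49.3, 14.2, 48.2] [3.1, -99.2, 178.7, 80.6]
riser [466.8 284.7] [[499.0, 319.0], [494.0, 251.0], [436.0, 250.0], [438.0, 319.0]] [61.8, 68.4, 58.8, 69.6] [-0.2, -94.2, -178.9, 88.4]
S win [619.  177.8] [14.1, 42.0, 14.6, 44.4] [-156.3, 117.1, 33.3, -63.4]
S lens [468.4 286.5] [11.1, 51.0, 10.4, 49.9] [-169.3, 83.0, 5.4, -96.5]
top 154.33333
scene 164.33333
scene [184.7 188.7] ((633.8382568359375, -191.6116180419922), (95.989990234375, 79.06773376464844), 78.520263671875)
scene [183.5 188.5] ((634.4267578125, -191.25489807128906), (76.74651336669922, 56.6124267578125), 79.44718170166016)
nest rim heights
```

Run:
```python
from h import *
S,T=load('scene0'),load('top0')
t1=lambda x,y:(155+x/5-.5,155+y/5-.5); t2=lambda x,y:(110+(x-400)/5-.5,205+y/5-.5)
s1=lambda x,y:(255+x/5-.5,210+(y-300)/5-.5); s2=lambda x,y:(335+(x-400)/5-.5,195+(y-300)/5-.5)
def tt(n,a,b): print(n,tri(T,a,S,b)[0].round(1),round(tri(T,a,S,b)[1],1))
tt('plat L',t1(248,42),s1(80,492)); tt('plat R',t1(132,172),s1(277,487))
tt('pocket sq',(376.,258.),(205.,144.))
def comp(n,d,box,f,z,amin=15):
    u,v,w,h=box; a=d['image'][v:v+h,u:u+w]; m=f(a).astype(np.uint8)
    k,l,st,c=cv2.connectedComponentsWithStats(m,connectivity=4)
    for i in range(1,k):
        if st[i,4]<amin: continue
        ys,xs=np.where(l==i)
        # pixel corners so that the area counts fully
        P=np.array([onz(d,u+x+dx,v+y+dy,z)[:2] for x,y in zip(xs,ys) for dx in(-.5,.5) for dy in (-.5,.5)],np.float32)
        C=P.mean(0); e,V=np.linalg.eigh(np.cov((P-C).T)); print(n,st[i,4],[u+xs.mean(),v+ys.mean()],'C',C.round(1),'majdir',round(float(np.degrees(np.arctan2(V[1,1],V[0,1]))%180),1),'len',(np.sqrt(12*e)).round(1))
hs=lambda a:cv2.cvtColor(a,cv2.COLOR_RGB2HSV)
comp('winT',T,(175,160,35,30),lambda a:a.min(2)>170,92)
comp('winS',S,(278,220,32,18),lambda a:a.min(2)>185,92)
org=lambda a:(hs(a)[...,0]<15)&(hs(a)[...,1]>150)
comp('lensT',T,(120,210,40,30),lambda a:org(a)&(a[...,0]>195),130)
for th in (200,215,230): comp(f'lensS{th}',S,(355,190,35,40),lambda a:org(a)&(a[...,0]>th),130)
for th in (5,8,11): comp(f'nestT{th}',T,(300,160,55,50),lambda a:(cv2.GaussianBlur(a,(3,3),0).astype(float).mean(2)>154+th),12,300)
for th in (6,12): comp(f'nestS{th}',S,(155,170,60,45),lambda a:(a.astype(float).mean(2)>164+th),12,300)
print(T['image'][172:182:3,180:200:2].mean(2).astype(int))
print(monitor.state()['tcp_rot'], R.from_euler('xyz',monitor.state()['tcp_rot']).as_matrix().round(3))
```

```text
plat L [658.2 155.   39. ] 2.4
plat R [584.3 210.6  27.6] 3.5
pocket sq [ 444.  -321.1   10.1] 1.6
nestT5 760 [np.float64(328.3921052631579), np.float64(184.31842105263158)] C [ 632.7 -186.1] majdir 78.6 len [77.8 92.1]
nestS6 606 [np.float64(184.22442244224422), np.float64(188.7904290429043)] C [ 634.2 -189. ] majdir 80.0 len [ 84.  101.7]
nestS12 569 [np.float64(184.47451669595782), np.float64(189.00527240773286)] C [ 634.4 -187.7] majdir 76.6 len [82.9 99.5]
[[ 83 161 160 161 163 160 119  81  68  60]
 [120  78  66  66  69  74  80  85  84  59]
 [118  37  45  60  68  81 153  64 158 163]
 [119  43  43 162 160 138  80  68  27  45]]
[-1.68847042  1.56981023  1.87390568] [[-0.     0.408 -0.913]
 [ 0.001 -0.913 -0.408]
 [-1.    -0.001 -0.   ]]
```

Run:
```python
from h import *
S,T=load('scene0'),load('top0')
def comp(n,d,box,f,z,amin=15):
    u,v,w,h=box; a=d['image'][v:v+h,u:u+w]; m=f(a).astype(np.uint8)
    k,l,st,c=cv2.connectedComponentsWithStats(m,connectivity=4)
    for i in range(1,k):
        if st[i,4]<amin: continue
        ys,xs=np.where(l==i)
        P=np.array([onz(d,u+x+dx,v+y+dy,z)[:2] for x,y in zip(xs,ys) for dx in(-.5,.5) for dy in (-.5,.5)],np.float32)
        C=P.mean(0); e,V=np.linalg.eigh(np.cov((P-C).T)); print(n,st[i,4],[round(u+xs.mean(),1),round(v+ys.mean(),1)],'C',C.round(1),'majdir',round(float(np.degrees(np.arctan2(V[1,1],V[0,1]))%180),1),'len',(np.sqrt(12*e)).round(1))
hs=lambda a:cv2.cvtColor(a,cv2.COLOR_RGB2HSV)
for th in (110,135): comp('winT',T,(181,160,24,26),lambda a:a.mean(2)>th,92)
for th in (190,205): comp('winS',S,(275,218,30,22),lambda a:a.mean(2)>th,92)
org=lambda a:(hs(a)[...,0]<18)&(hs(a)[...,1]>120)
for th in (160,180,195): comp(f'lensT{th}',T,(120,210,40,30),lambda a:org(a)&(a[...,0]>th),130)
print(S['image'][196:216:2,362:384:2,0]); print(S['image'][222:236:2,280:302:2].mean(2).astype(int))
print(T['image'][218:232:2,123:150:2,0])
```

```text
winT 82 [np.float64(191.6), np.float64(161.2)] C [643.9 178.9] majdir 96.6 len [10.1 61.5]
winT 81 [np.float64(189.6), np.float64(170.4)] C [619.5 181.3] majdir 108.6 len [12.8 46.3]
winT 18 [np.float64(198.3), np.float64(177.8)] C [602.1 157. ] majdir 107.7 len [ 7.9 19.3]
winT 20 [np.float64(189.4), np.float64(180.0)] C [594.5 178.6] majdir 107.5 len [ 8.4 21.6]
winT 77 [np.float64(191.6), np.float64(161.1)] C [644.2 178.9] majdir 96.5 len [ 9.7 61.9]
winT 69 [np.float64(189.7), np.float64(170.2)] C [620. 181.] majdir 108.5 len [11.6 45.3]
winT 17 [np.float64(198.1), np.float64(177.8)] C [602.1 157.6] majdir 111.2 len [ 7.7 18.3]
winT 20 [np.float64(189.4), np.float64(180.0)] C [594.5 178.6] majdir 107.5 len [ 8.4 21.6]
[[161 159 161 166 164 159 162 168 162 161 164]
 [163 163 189 191 178 165 167 164 163 167 167]
 [164  94 175 193 192 180 164 163 165 165 167]
 [157  71  75 166 190 185 180 167 163 166 165]
 [146  75  77  72 135 132 128 192 175 163 165]
 [124  71  34  23  62  91 184 191 191 181 166]
 [113  33  66  52  92  61  74 172 192 191 191]
 [101  55  73  59 111  80  66  76 144 170  87]
 [ 85  41  80  72  97 110  52  77  72  89  88]
 [ 73  35  92  72  58 102  68  75  73  88  95]]
[[162 162 167 163 163 160 163 164 162 165 168]
 [167 183 186 181 173 164 160 164 165 166 166]
 [164 175 182 187 187 178 173 172 165 165 168]
 [163  76  78  98 148 147 110 186 185 186 173]
 [161  77  78  84  82  90  95 150 176 186 183]
 [140  78  74 109 110 112 129  87  75  76 116]
 [145  82  69  62  88 106  84  78  86  76  66]]
[[150 150 150 152 151 150 151  69  28  84 119 103  44  54]
 [151 158 160 156 123 147  90 121 127 163 104 161 162  91]
 [150 160 162 160 160 158 122  95 158 159 149 130 161 161]
 [155 160 160 158 161 162 114 161 158 124  97 160 160 155]
 [149 149 152  74 158 161 157 160 160 161 161  68  87  62]
 [145 149 152 151 148 111  76 160 158 160 161  64  64  66]
 [153 153 152 153 148 156 159 133  81  68  95  63  66  63]]
```

```bash
cat >> h.py <<'E'
def comp(n,d,box,f,z,amin=15):
    u,v,w,h=box; a=d['image'][v:v+h,u:u+w]; m=f(a).astype(np.uint8)
    k,l,st,c=cv2.connectedComponentsWithStats(m,connectivity=4)
    for i in range(1,k):
        if st[i,4]<amin: continue
        ys,xs=np.where(l==i)
        P=np.array([onz(d,u+x+dx,v+y+dy,z)[:2] for x,y in zip(xs,ys) for dx in(-.5,.5) for dy in (-.5,.5)],np.float32)
        C=P.mean(0); e,V=np.linalg.eigh(np.cov((P-C).T)); print(n,st[i,4],[float(round(u+xs.mean(),1)),float(round(v+ys.mean(),1))],'C',C.round(1),'majdir',round(float(np.degrees(np.arctan2(V[1,1],V[0,1]))%180),1),'len',(np.sqrt(12*e)).round(1))
hs=lambda a:cv2.cvtColor(a,cv2.COLOR_RGB2HSV)
org=lambda a:(hs(a)[...,0]<18)&(hs(a)[...,1]>120)
def go(x,y,ztip,ydir):
    """shift (cm) and turn to bring tips to x,y,ztip (mm), jaw axis along ydir deg (mod 180)"""
    s=monitor.state(); M=R.from_euler('xyz',s['tcp_rot']).as_matrix()
    d=M.T@(np.array([x,y,ztip+env.tcp_to_tips])-s['eef_pos'])/10
    cur=np.degrees(np.arctan2(M[1,1],M[0,1])); dy=(ydir-cur+90)%180-90
    print('t',round(s['t'],2),'pos',np.round(s['eef_pos']-[0,0,env.tcp_to_tips],1),'cur',round(float(cur),1),'op',round(s['opening'],3),'F',s['ft_force'].round(1),'q6',round(s['joints'][5],2))
    print('shift',d.round(2),'turn',round(float(-np.radians(dy)),3),'| world-axes in tool: +x',M.T[:,0].round(3),'+y',M.T[:,1].round(3))
E
python3 - <<'E'
from h import *
S=load('scene0');T=load('top0')
for th in (140,155,170): comp('lensS',S,(352,190,38,40),lambda a:org(a)&(a[...,0]>th),130)
comp('lensT',T,(120,210,40,30),lambda a:org(a)&(a[...,0]>145),130)
go(620,181,150,108.5)
E
```

```text
lensS 38 [369.3, 200.4] C [464.7 273.7] majdir 72.7 len [14.8 23.1]
lensS 44 [377.3, 206.8] C [471.  299.2] majdir 71.0 len [15.2 24.6]
lensS 16 [369.4, 225.6] C [535.3 321.4] majdir 79.3 len [ 8.5 16.8]
lensS 37 [369.2, 200.3] C [464.6 273.4] majdir 73.1 len [14.9 22.7]
lensS 42 [377.4, 206.7] C [470.7 299.2] majdir 72.7 len [14.7 24.6]
lensS 34 [369.4, 200.3] C [464.1 273.8] majdir 70.0 len [13.9 22.8]
lensS 39 [377.3, 206.5] C [470.4 298.8] majdir 69.9 len [14.4 23.5]
lensT 103 [133.2, 224.1] C [468.9 289.8] majdir 76.1 len [13.5 51.4]
t 0.1 pos [ 255.3 -570.4  214.1] cur -65.9 op 1.003 F [ 0.1  0.1 -0.6] q6 -0.11
shift [  6.47 -53.69 -63.98] turn 0.098 | world-axes in tool: +x [-0.     0.408 -0.913] +y [ 0.001 -0.913 -0.408]
```

>>> apply_moves(series=[[-1, [2, -53.7, -64], 0.1], [-1, [2, -53.7, -64], 0.1], [-1, [2, -53.7, -64], 0.1], [-1, [2, -53.7, -64], 0.1], [-1, [2, -53.7, -64], 0.1], [-1, [2, -53.7, -64], 0.1], [-1, [2, -53.7, -64], 0.1], [-1, [2, -53.7, -64], 0.1], [-1, [2, -53.7, -64], 0.1], [-1, [2, -53.7, -64], 0.1], [-1, [2, -53.7, -64], 0.1], [-1, [2, -53.7, -64], 0.1], [-1, [2, -53.7, -64], 0.1], [-1, [2, -53.7, -64], 0.1], [-1, [2, -53.7, -64], 0.1], [-1, [2, -53.7, -64], 0.1], [-1, [2, -53.7, -64], 0.1], [-1, [2, -53.7, -64], 0.1]])

```text
t: 2.35
eef_pos: [620.0, 180.3, 385.0]
tcp_rot: [2.579, 1.57, -0.243]
ft_force: [-0.2, 0.0, 0.1]
opening: 1.001
```

Run:
```python
from h import *
go(620,181,52,108.5)
```

```text
t 2.35 pos [620.  180.3 194.9] cur -71.7 op 1.001 F [-0.2  0.   0.1] q6 1.43
shift [14.29 -0.07 -0.02] turn -0.003 | world-axes in tool: +x [ 0.     0.314 -0.949] +y [-0.    -0.949 -0.314]
```

>>> apply_moves(series=[[-1, [4, -0.1, 0], 0], [-1, [8, -0.1, 0], 0], [-1, [12, -0.1, 0], 0], [-1, [14.2, -0.1, 0], 0], [-1, [14.2, -0.1, 0], 0], [-0.3, [14.2, -0.1, 0], 0], [-0.1, [14.2, -0.1, 0], 0], [0, [14.2, -0.1, 0], 0], [0.1, [14.2, -0.1, 0], 0], [0.2, [14.2, -0.1, 0], 0], [1, [14.2, -0.1, 0], 0], [1, [14.2, -0.1, 0], 0], [1, [14.2, -0.1, 0], 0]])

```text
t: 3.98
eef_pos: [619.8, 182.1, 242.8]
tcp_rot: [2.175, 1.571, -0.646]
ft_force: [-0.4, -0.1, 1.8]
opening: 0.481
```

Run:
```python
from h import *
go(620,181,130,108.5)
go(633.8,-189.5,90,78.5)
```

```text
t 3.98 pos [619.8 182.1  52.7] cur -71.6 op 0.481 F [-0.4 -0.1  1.8] q6 1.43
shift [-7.73  0.11  0.02] turn -0.002 | world-axes in tool: +x [ 0.     0.315 -0.949] +y [-0.    -0.949 -0.315]
t 3.98 pos [619.8 182.1  52.7] cur -71.6 op 0.481 F [-0.4 -0.1  1.8] q6 1.43
shift [-3.73 35.7  10.39] turn 0.522 | world-axes in tool: +x [ 0.     0.315 -0.949] +y [-0.    -0.949 -0.315]
```

>>> apply_moves(series=[[1, [-1, 0, 0], 0], [1, [-3, 0, 0], 0], [1, [-5.5, 0, 0], 0], [1, [-7.7, 0, 0], 0], [1, [-7.7, 1.5, 0.4], 0.02], [1, [-7.7, 4.5, 1.3], 0.07], [1, [-7.7, 7.5, 2.2], 0.11], [1, [-7.7, 10.5, 3.1], 0.15], [1, [-7.7, 13.5, 3.9], 0.2], [1, [-7.7, 16.5, 4.8], 0.24], [1, [-7.7, 19.5, 5.7], 0.28], [1, [-7.7, 22.5, 6.6], 0.33], [1, [-7.7, 25.5, 7.4], 0.37], [1, [-7.7, 28.5, 8.3], 0.42], [1, [-7.7, 31.5, 9.2], 0.46], [1, [-7.7, 34.2, 10], 0.5], [1, [-7.7, 35.7, 10.4], 0.52], [1, [-7.7, 35.7, 10.4], 0.52], [1, [-7.7, 35.7, 10.4], 0.52]])

```text
t: 6.35
eef_pos: [633.6, -188.8, 319.5]
tcp_rot: [-0.324, 1.57, 2.619]
ft_force: [-0.1, 0.8, -1.7]
opening: 0.481
```

Run:
```python
from h import *
go(633.8,-189.5,23,78.5)
d=snap('scene','s1'); t=snap('top','t1')
c=lambda d,u,v,w,h:cv2.resize(d['image'][v:v+h,u:u+w,::-1],(400,300),interpolation=cv2.INTER_NEAREST)
cv2.imwrite('pics/c2.png',np.vstack([np.hstack([c(d,120,110,120,90),c(t,290,140,80,60)]),np.hstack([c(t,155,155,80,60),c(d,255,210,80,60)])]))
```

```text
t 6.35 pos [ 633.6 -188.8  129.4] cur -101.4 op 0.481 F [-0.1  0.8 -1.7] q6 1.38
shift [10.64  0.06 -0.04] turn 0.002 | world-axes in tool: +x [-0.001 -0.197 -0.98 ] +y [ 0.    -0.98   0.197]
```

View pics/c2.png

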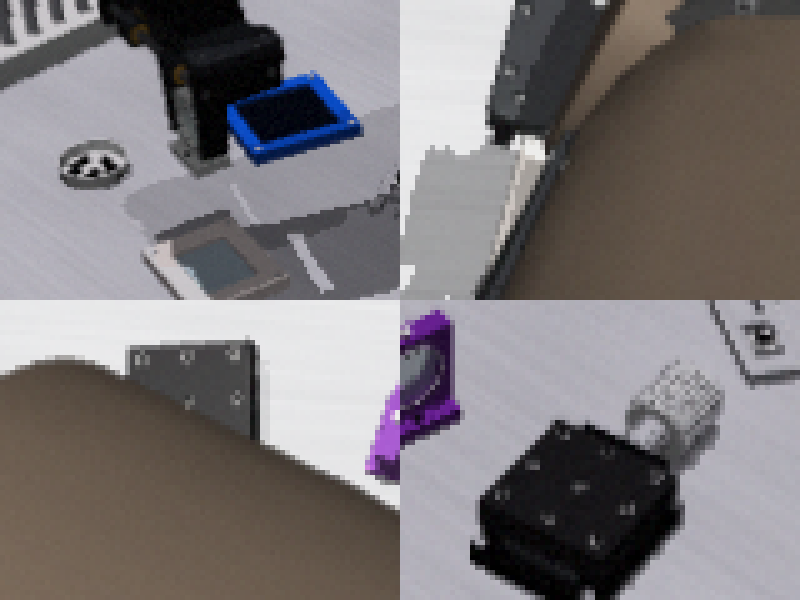

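Scene crop shows the window hanging upright in the fingers at (205,150) and the white nest pocket at (215,260). The stage is empty, with its holes visible. I'll lower it now.

>>> apply_moves(series=[[1, [2, 0.1, 0], 0], [1, [4, 0.1, 0], 0], [1, [6, 0.1, 0], 0], [1, [8, 0.1, 0], 0], [1, [9.2, 0.1, 0], 0], [1, [9.8, 0.1, 0], 0], [1, [10.2, 0.1, 0], 0], [1, [10.4, 0.1, 0], 0], [1, [10.5, 0.1, 0], 0], [1, [10.5, 0.1, 0], 0]])

```text
t: 7.7
eef_pos: [633.5, -190.6, 215.0]
tcp_rot: [2.781, 1.57, -0.56]
ft_force: [0.4, 0.1, -1.1]
opening: 0.486
```

>>> apply_moves(series=[[1, [0.1, 0, 0], 0], [1, [0.1, 0, 0], 0]])

```text
t: 7.95
eef_pos: [633.5, -190.5, 213.8]
tcp_rot: [2.458, 1.571, -0.883]
ft_force: [-0.1, 0.2, -0.7]
opening: 0.479
```

>>> apply_moves(series=[[1, [0.1, 0, 0], 0], [1, [0.1, 0, 0], 0]])

```text
t: 8.2
eef_pos: [633.5, -190.5, 212.8]
tcp_rot: [2.681, 1.571, -0.66]
ft_force: [1.0, -0.5, -0.1]
opening: 0.483
```

>>> apply_moves(series=[[1, [0.05, 0, 0], 0], [1, [0.1, 0, 0], 0], [1, [0.1, 0, 0], 0]])

```text
t: 8.57
eef_pos: [633.5, -190.5, 212.8]
tcp_rot: [2.806, 1.57, -0.535]
ft_force: [-2.4, 0.5, 9.5]
opening: 0.479
```

>>> apply_moves(series=[[0, [-0.05, 0, 0], 0], [-0.2, [-0.05, 0, 0], 0], [-0.5, [-0.05, 0, 0], 0], [-0.6, [-0.05, 0, 0], 0], [-0.6, [-0.05, 0, 0], 0], [-0.6, [-1.5, 0, 0], 0], [-0.6, [-4, 0, 0], 0], [-0.6, [-8, 0, 0], 0], [-0.6, [-12, 0, 0], 0], [-0.6, [-17, 0, 0], 0], [-1, [-17, 0, 0], 0]])

```text
t: 9.95
eef_pos: [633.5, -190.4, 387.0]
tcp_rot: [2.941, 1.563, -0.399]
ft_force: [0.7, -0.1, -0.1]
opening: 0.861
```

Run:
```python
from h import *
go(468,288,190,76)
d=snap('scene','s2')
c=lambda d,u,v,w,h:cv2.resize(d['image'][v:v+h,u:u+w,::-1],(400,300),interpolation=cv2.INTER_NEAREST)
cv2.imwrite('pics/c3.png',np.hstack([c(d,145,155,80,60),c(d,255,210,80,60)]))
P=lambda x,y:onz(d,255+x/5-.5,210+y/5-.5,36).round(1)
from itertools import product
```

```text
t 9.95 pos [ 633.5 -190.4  196.9] cur -101.4 op 0.861 F [ 0.7 -0.1 -0.1] q6 1.38
shift [  0.42 -43.63  25.69] turn 0.045 | world-axes in tool: +x [ 0.007 -0.198 -0.98 ] +y [-0.003 -0.98   0.198]
```

View pics/c3.png

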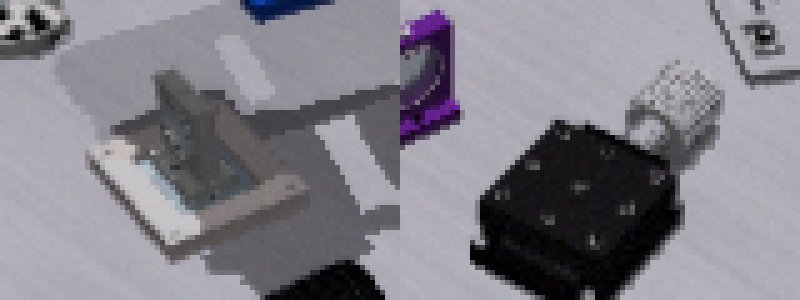

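Left crop shows the window standing upright in its pocket at (185,140). Right crop shows the platform's 3x3 hole grid, with its centre at (578,187). I'll compute the stage pose from it and move on to the lens.

Run:
```python
from h import *
d=load('s2')
px=[(562,131),(608,153),(658,177),(532,163),(578,187),(627,209),(502,195),(548,219),(593,240)]
P=np.array([onz(d,255+(x-400)/5-.5,210+y/5-.5,36)[:2] for x,y in px]).reshape(3,3,2)
print(P.mean((0,1)),P.round(0).tolist())
a=P[:,2]-P[:,0];b=P[2]-P[0]
print([np.round(np.degrees(np.arctan2(v[1],v[0])),1) for v in (*a,*b)],np.linalg.norm(a,axis=1),np.linalg.norm(b,axis=1))
t=load('t1')
px=[(141,57),(187,57),(234,54),(190,103),(236,99)]
print([onz(t,155+x/5-.5,155+(y)/5-.5,36)[:2].round(0).tolist() for x,y in px])
```

```text
[622.60059049 181.45133989] [[[601.0, 152.0], [597.0, 177.0], [593.0, 204.0]], [[626.0, 156.0], [624.0, 182.0], [619.0, 207.0]], [[651.0, 160.0], [648.0, 186.0], [644.0, 209.0]]]
[np.float64(97.9), np.float64(98.3), np.float64(98.3), np.float64(9.5), np.float64(9.4), np.float64(5.4)] [52.48352873 51.3460062  48.82843354] [51.15814349 51.68664092 50.90496419]
[[645.0, 213.0], [647.0, 188.0], [651.0, 163.0], [622.0, 184.0], [626.0, 159.0]]
```

>>> apply_moves(series=[[-1, [0.4, -5, 3], 0], [-1, [0.4, -10, 6], 0], [-1, [0.4, -15, 9], 0], [-1, [0.4, -20, 12], 0], [-1, [0.4, -25, 15], 0], [-1, [0.4, -30, 18], 0.02], [-1, [0.4, -35, 21], 0.04], [-1, [0.4, -40, 24], 0.045], [-1, [0.4, -43.6, 25.7], 0.045], [-1, [0.4, -43.6, 25.7], 0.045], [-1, [0.4, -43.6, 25.7], 0.045]])

```text
t: 11.38
eef_pos: [467.8, 287.4, 377.1]
tcp_rot: [0.855, 1.569, -2.53]
ft_force: [-0.4, -0.6, -0.6]
opening: 1.003
```

Run:
```python
from h import *
go(468,288,85,76)
```

```text
t 11.38 pos [467.8 287.4 187. ] cur -104.0 op 1.003 F [-0.4 -0.6 -0.6] q6 2.25
shift [ 1.02e+01 -7.00e-02 -1.00e-02] turn 0.0 | world-axes in tool: +x [-0.001 -0.241 -0.97 ] +y [-0.001 -0.97   0.241]
```

>>> apply_moves(series=[[-1, [3, -0.1, 0], 0], [-1, [6, -0.1, 0], 0], [-1, [9, -0.1, 0], 0], [-1, [10.2, -0.1, 0], 0], [-1, [10.2, -0.1, 0], 0], [-0.3, [10.2, -0.1, 0], 0], [-0.15, [10.2, -0.1, 0], 0], [-0.08, [10.2, -0.1, 0], 0], [0, [10.2, -0.1, 0], 0], [0.1, [10.2, -0.1, 0], 0], [0.2, [10.2, -0.1, 0], 0], [1, [10.2, -0.1, 0], 0], [1, [10.2, -0.1, 0], 0], [1, [10.2, -0.1, 0], 0]])

```text
t: 13.12
eef_pos: [468.1, 288.7, 275.8]
tcp_rot: [-2.98, 1.571, -0.082]
ft_force: [-0.4, 0.0, 2.9]
opening: 0.527
```

Run:
```python
from h import *
go(622,182.5,130,98)
```

```text
t 13.12 pos [468.1 288.7  85.7] cur -104.0 op 0.527 F [-0.4  0.   2.9] q6 2.25
shift [ -4.43   6.58 -17.5 ] turn -0.384 | world-axes in tool: +x [ 0.    -0.242 -0.97 ] +y [-0.    -0.97   0.242]
```

>>> apply_moves(series=[[1, [-0.5, 0, 0], 0], [1, [-2, 0, 0], 0], [1, [-4, 0, 0], 0], [1, [-5, 0, 0], 0], [1, [-5, 0.7, -2], -0.04], [1, [-5, 1.6, -4.3], -0.09], [1, [-5, 2.6, -6.8], -0.15], [1, [-5, 3.5, -9.3], -0.2], [1, [-5, 4.4, -11.8], -0.26], [1, [-5, 5.3, -14.2], -0.31], [1, [-5, 6.2, -16.4], -0.36], [1, [-5, 6.6, -17.5], -0.384], [1, [-5, 6.6, -17.5], -0.384], [1, [-5, 6.6, -17.5], -0.384]])

```text
t: 14.88
eef_pos: [621.4, 182.8, 325.7]
tcp_rot: [0.023, 1.57, -2.979]
ft_force: [-0.7, 0.8, -1.0]
opening: 0.525
```

Run:
```python
from h import *
go(622,182.5,55,98)
d=snap('scene','s3'); t=snap('top','t3')
c=lambda d,u,v,w,h:cv2.resize(d['image'][v:v+h,u:u+w,::-1],(400,300),interpolation=cv2.INTER_NEAREST)
cv2.imwrite('pics/c4.png',np.vstack([np.hstack([c(d,245,170,100,75),c(d,335,195,80,60)]),np.hstack([c(t,155,155,80,60),c(t,110,205,80,60)])]))
```

```text
t 14.88 pos [621.4 182.8 135.6] cur -82.0 op 0.525 F [-0.7  0.8 -1. ] q6 1.62
shift [ 8.06  0.04 -0.06] turn -0.0 | world-axes in tool: +x [-0.     0.139 -0.99 ] +y [-0.    -0.99  -0.139]
```

View pics/c4.png

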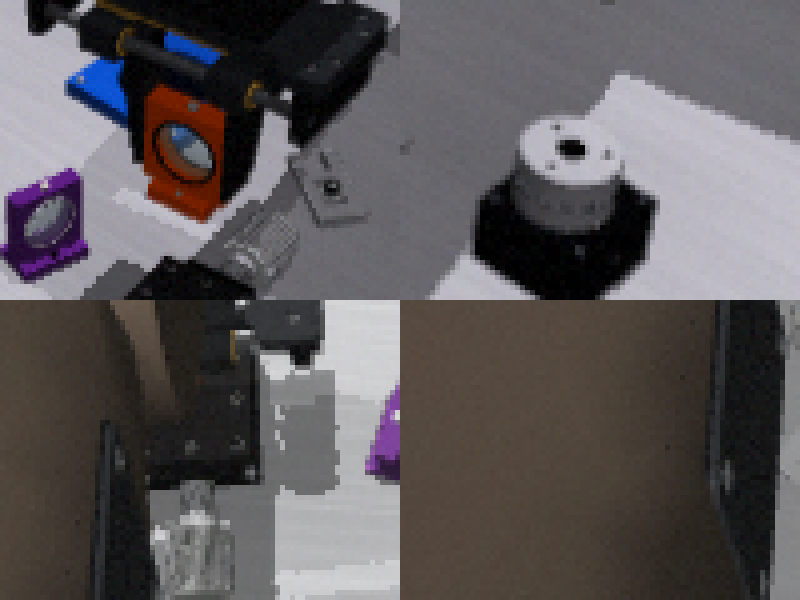

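The lens is held upright at scene crop (185,150). The spacer and riser are undisturbed, with the spacer's top centre at (571,150). I'll lower the lens.

>>> apply_moves(series=[[1, [2, 0, 0], 0], [1, [4, 0, 0], 0], [1, [6, 0, 0], 0], [1, [7.2, 0, 0], 0], [1, [7.7, 0, 0], 0], [1, [7.9, 0, 0], 0], [1, [8, 0, 0], 0], [1, [8, 0, 0], 0]])

```text
t: 15.98
eef_pos: [622.0, 182.4, 246.1]
tcp_rot: [3.059, 1.57, 0.057]
ft_force: [-0.4, -0.6, -1.9]
opening: 0.529
```

>>> apply_moves(series=[[1, [0.05, 0, 0], 0], [1, [0.1, 0, 0], 0], [1, [0.1, 0, 0], 0]])

```text
t: 16.35
eef_pos: [622.0, 182.3, 244.7]
tcp_rot: [1.274, 1.571, -1.728]
ft_force: [0.4, -0.0, -1.1]
opening: 0.529
```

>>> apply_moves(series=[[1, [0.05, 0, 0], 0], [1, [0.1, 0, 0], 0], [1, [0.1, 0, 0], 0]])

```text
t: 16.73
eef_pos: [621.9, 182.4, 243.8]
tcp_rot: [2.341, 1.571, -0.66]
ft_force: [-0.7, -0.4, 0.8]
opening: 0.526
```

>>> apply_moves(series=[[1, [0.05, 0, 0], 0], [1, [0.1, 0, 0], 0], [1, [0.1, 0, 0], 0]])

```text
t: 17.1
eef_pos: [621.9, 182.3, 243.8]
tcp_rot: [2.955, 1.57, -0.047]
ft_force: [-3.9, -1.9, 10.2]
opening: 0.523
```

>>> apply_moves(series=[[0, [-0.05, 0, 0], 0], [-0.2, [-0.05, 0, 0], 0], [-0.5, [-0.05, 0, 0], 0], [-0.6, [-0.05, 0, 0], 0], [-0.6, [-0.05, 0, 0], 0], [-0.6, [-1.5, 0, 0], 0], [-0.6, [-4, 0, 0], 0], [-0.6, [-8, 0, 0], 0], [-0.6, [-12, 0, 0], 0], [-1, [-14, 0, 0], 0], [-1, [-14, 0, 0], 0]])

```text
t: 18.48
eef_pos: [621.8, 182.4, 385.0]
tcp_rot: [-3.117, 1.567, 0.165]
ft_force: [-0.4, 0.0, 0.1]
opening: 0.956
```

Run:
```python
from h import *
d=load('s3'); z0=load('top0')
for th in (170,190): comp('spacer',d,(352,214,34,20),lambda a:(a.mean(2)>th),68)
P=onz(d,335+(571-400)/5-.5,195+149/5-.5,68); print('hole',P.round(1),'riser corners',[onz(d,335+(x-400)/5-.5,195+y/5-.5,38)[:2].round(0).tolist() for x,y in ((476,222),(655,203))])
e=snap('scene','s4')
comp('lensS',e,(270,195,45,50),lambda a:org(a)&(a[...,0]>140),98)
cv2.imwrite('pics/c5.png',cv2.resize(e['image'][185:260,250:350,::-1],(800,600),interpolation=cv2.INTER_NEAREST))
go(468,287,110,76)
```

```text
spacer 311 [375.1, 222.9] C [454.1 292.9] majdir 171.2 len [49.2 67.5]
spacer 46 [381.5, 216.7] C [425.6 291.7] majdir 66.8 len [20.1 28.5]
spacer 59 [373.8, 224.2] C [460.3 293.2] majdir 40.8 len [19.  40.7]
hole [468.7 284.9  68. ] riser corners [[510.0, 266.0], [442.0, 319.0]]
t 18.52 pos [621.7 182.3 193.3] cur -82.0 op 0.979 F [-0.3  0.5 -0. ] q6 1.61
shift [  8.32 -12.51  13.77] turn 0.384 | world-axes in tool: +x [ 0.001  0.139 -0.99 ] +y [ 0.    -0.99  -0.139]
```

View pics/c5.png

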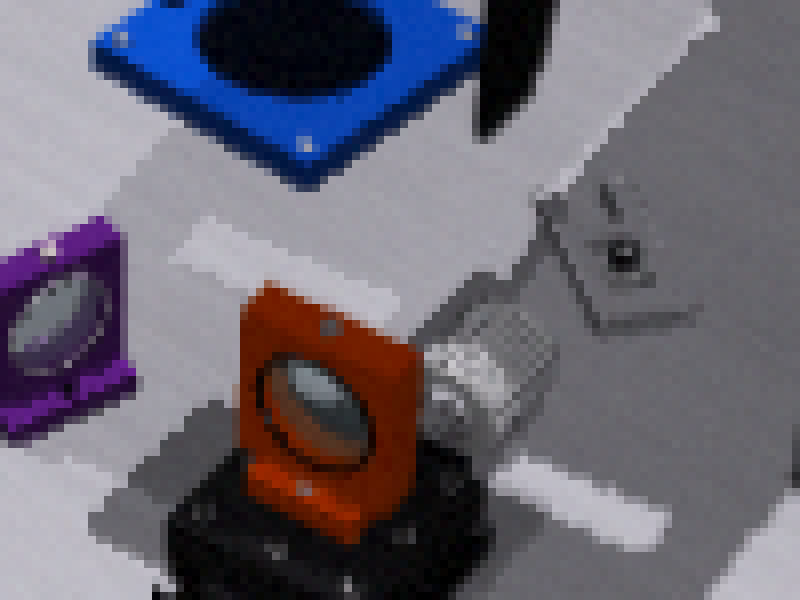

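The lens stands upright near the middle of the platform, with its screw at (330,325). Next is the spacer.

>>> apply_moves(series=[[-1, [0, -4, 4.5], 0.07], [-1, [0, -8, 9], 0.14], [-1, [2, -12.4, 13.7], 0.21], [-1, [5, -12.4, 13.7], 0.21], [-1, [8, -12.4, 13.7], 0.21], [-1, [8.3, -12.4, 13.7], 0.21], [-1, [8.3, -12.4, 13.7], 0.21]])

```text
t: 19.4
eef_pos: [469.3, 286.0, 299.8]
tcp_rot: [0.625, 1.57, -2.587]
ft_force: [-0.5, 0.6, 0.3]
opening: 0.997
```

Run:
```python
from h import *
go(468.5,286,49.5,86)
```

```text
t 19.4 pos [469.3 286.  109.7] cur -94.0 op 0.997 F [-0.5  0.6  0.3] q6 2.07
shift [6.02 0.   0.07] turn -0.001 | world-axes in tool: +x [-0.    -0.07  -0.998] +y [-0.    -0.998  0.07 ]
```

>>> apply_moves(series=[[-1, [3, 0, 0.1], 0], [-1, [5, 0, 0.1], 0], [-1, [6, 0, 0.1], 0], [-1, [6, 0, 0.1], 0], [-0.3, [6, 0, 0.1], 0], [-0.1, [6, 0, 0.1], 0], [0, [6, 0, 0.1], 0], [0.1, [6, 0, 0.1], 0], [0.2, [6, 0, 0.1], 0], [1, [6, 0, 0.1], 0], [1, [6, 0, 0.1], 0], [1, [6, 0, 0.1], 0]])

```text
t: 20.9
eef_pos: [468.1, 286.2, 239.8]
tcp_rot: [-2.727, 1.57, 0.345]
ft_force: [1.0, 0.9, 1.1]
opening: 0.499
```

Run:
```python
from h import *
go(444.8,14.5,90,86)
```

```text
t 20.9 pos [468.1 286.2  49.7] cur -94.0 op 0.499 F [1.  0.9 1.1] q6 2.07
shift [-4.04 27.27  0.41] turn -0.0 | world-axes in tool: +x [ 0.    -0.07  -0.998] +y [ 0.    -0.998  0.07 ]
```

>>> apply_moves(series=[[1, [-0.5, 0, 0], 0], [1, [-2, 0, 0], 0], [1, [-4, 0, 0], 0], [1, [-5, 0, 0], 0], [1, [-5, 1.5, 0], 0], [1, [-5, 4.5, 0.1], 0], [1, [-5, 7.5, 0.1], 0], [1, [-5, 10.5, 0.2], 0], [1, [-5, 13.5, 0.2], 0], [1, [-5, 16.5, 0.3], 0], [1, [-5, 19.5, 0.3], 0], [1, [-5, 22.5, 0.4], 0], [1, [-5, 25.5, 0.4], 0], [1, [-5, 27.3, 0.4], 0], [1, [-5, 27.3, 0.4], 0], [1, [-5, 27.3, 0.4], 0]])

```text
t: 22.9
eef_pos: [444.6, 14.1, 289.5]
tcp_rot: [0.058, 1.57, 3.129]
ft_force: [-0.2, -0.6, -3.5]
opening: 0.501
```

Run:
```python
from h import *
go(444.8,14.5,19,86)
d=snap('scene','s5'); t=snap('top','t5')
c=lambda d,u,v,w,h:cv2.resize(d['image'][v:v+h,u:u+w,::-1],(400,300),interpolation=cv2.INTER_NEAREST)
cv2.imwrite('pics/c6.png',np.vstack([np.hstack([c(d,245,140,100,75),c(d,335,195,80,60)]),np.hstack([c(t,155,155,80,60),c(t,110,205,80,60)])]))
```

```text
t 22.9 pos [444.6  14.1  99.4] cur -94.0 op 0.501 F [-0.2 -0.6 -3.5] q6 1.52
shift [ 8.04 -0.04 -0.02] turn -0.001 | world-axes in tool: +x [-0.001 -0.07  -0.998] +y [ 0.    -0.998  0.07 ]
```

View pics/c6.png

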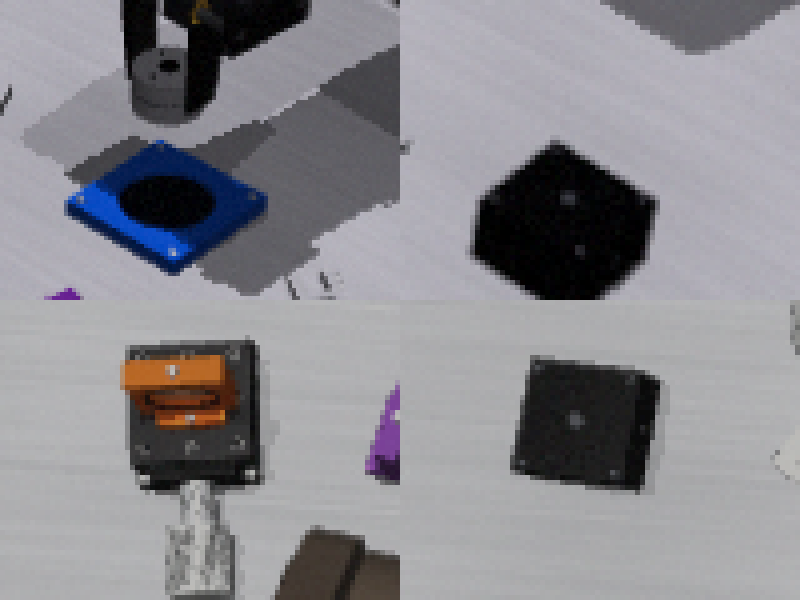

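The spacer is held level over the round pocket. The lens is centred on the platform (top crop screw (172,371)), and the riser is bare with its centre hole at (575,420).

>>> apply_moves(series=[[1, [2, 0, 0], 0], [1, [4, 0, 0], 0], [1, [6, 0, 0], 0], [1, [7.4, 0, 0], 0], [1, [7.8, 0, 0], 0], [1, [7.95, 0, 0], 0], [1, [8.05, 0, 0], 0], [1, [8.1, 0, 0], 0], [1, [8.1, 0, 0], 0]])

```text
t: 24.12
eef_pos: [444.9, 14.1, 208.9]
tcp_rot: [2.907, 1.57, -0.305]
ft_force: [-0.4, -0.8, -3.0]
opening: 0.497
```

Run:
```python
from h import *
t=load('t5');d=load('s5')
f=lambda x,y:onz(t,110+(x-400)/5-.5,205+(y-300)/5-.5,38)[:2]
P=np.array([f(*p) for p in ((536,367),(628,380),(612,473),(519,466))])
print('holes',P.round(1).tolist(),P.mean(0).round(1),'ctr hole',f(575,420).round(1),[round(float(np.degrees(np.arctan2(*(P[i]-P[i-1])[::-1]))),1) for i in range(4)])
a=(110+175/5-.5,205+120/5-.5); b=(335+168/5-.5,195+197/5-.5); print('tri ctr hole',tri(t,a,d,b))
comp('lensT',t,(175,160,35,30),lambda a:org(a)&(a[...,0]>145),98)
print('lens screw',onz(t,155+172/5-.5,155+71/5-.5,100).round(1))
go(444.8,14.5,17.5,86)
```

```text
holes [[494.4, 315.2], [491.6, 266.3], [442.9, 267.9], [442.5, 316.4]] [467.9 291.4] ctr hole [468.6 290.9] [-1.3, -93.3, 178.1, 90.4]
tri ctr hole (array([468.92579933, 289.11894691,  40.87030772]), np.float64(2.0638561651925422))
lensT 86 [189.0, 168.8] C [621.9 182. ] majdir 97.8 len [14.  48.9]
lens screw [621.7 181.8 100. ]
t 24.12 pos [444.9  14.1  18.8] cur -94.0 op 0.497 F [-0.4 -0.8 -3. ] q6 1.52
shift [ 0.13 -0.04  0.01] turn -0.0 | world-axes in tool: +x [ 0.    -0.07  -0.998] +y [-0.    -0.998  0.07 ]
```

>>> apply_moves(series=[[1, [0.05, 0, 0], 0], [1, [0.1, 0, 0], 0], [1, [0.15, 0, 0], 0], [1, [0.15, 0, 0], 0]])

```text
t: 24.62
eef_pos: [444.8, 14.1, 207.7]
tcp_rot: [2.876, 1.57, -0.336]
ft_force: [-2.1, -0.8, 8.0]
opening: 0.498
```

Contact is made, so I'll release it and move over the riser.

>>> apply_moves(series=[[0, [-0.05, 0, 0], 0], [-0.2, [-0.05, 0, 0], 0], [-0.5, [-0.05, 0, 0], 0], [-0.6, [-0.05, 0, 0], 0], [-0.6, [-0.05, 0, 0], 0], [-0.6, [-2, 0, 0], 0], [-0.6, [-5, 0, 0], 0], [-1, [-9, 0, 0], 0], [-1, [-10, 0, 0], 0]])

```text
t: 25.75
eef_pos: [444.9, 14.1, 309.0]
tcp_rot: [3.069, 1.567, -0.143]
ft_force: [-0.4, 0.2, -0.6]
opening: 0.952
```

Run:
```python
from h import *
go(468.5,289,90,88)
```

```text
t 25.75 pos [444.9  14.1 118.9] cur -94.0 op 0.952 F [-0.4  0.2 -0.6] q6 1.52
shift [  2.89 -27.59  -0.42] turn -0.035 | world-axes in tool: +x [ 0.003 -0.07  -0.998] +y [-0.    -0.998  0.07 ]
```

>>> apply_moves(series=[[-1, [0, -5, 0], 0], [-1, [0, -11, -0.1], 0], [-1, [0, -17, -0.2], 0], [-1, [0, -23, -0.3], -0.03], [-1, [1, -27.6, -0.4], -0.035], [-1, [2.9, -27.6, -0.4], -0.035], [-1, [2.9, -27.6, -0.4], -0.035], [-1, [2.9, -27.6, -0.4], -0.035]])

```text
t: 26.75
eef_pos: [468.4, 288.7, 278.2]
tcp_rot: [0.729, 1.57, -2.449]
ft_force: [0.1, -0.9, -0.3]
opening: 1.002
```

Run:
```python
from h import *
go(468.5,289,14,88)
```

```text
t 26.75 pos [468.4 288.7  88.1] cur -92.1 op 1.002 F [ 0.1 -0.9 -0.3] q6 2.04
shift [ 7.41 -0.03 -0.02] turn -0.001 | world-axes in tool: +x [-0.    -0.036 -0.999] +y [-0.    -0.999  0.036]
```

>>> apply_moves(series=[[-1, [2, 0, 0], 0], [-1, [4, 0, 0], 0], [-1, [6, 0, 0], 0], [-1, [7.2, 0, 0], 0], [-1, [7.4, 0, 0], 0], [-1, [7.4, 0, 0], 0], [-0.4, [7.4, 0, 0], 0], [-0.3, [7.4, 0, 0], 0], [-0.2, [7.4, 0, 0], 0], [-0.1, [7.4, 0, 0], 0], [1, [7.4, 0, 0], 0], [1, [7.4, 0, 0], 0], [1, [7.4, 0, 0], 0]])

```text
t: 28.38
eef_pos: [468.2, 289.2, 204.3]
tcp_rot: [-2.808, 1.571, 0.298]
ft_force: [-1.0, 1.3, 3.1]
opening: 0.633
```

Run:
```python
from h import *
go(443.3,-320.5,80,71.8)
```

```text
t 28.38 pos [468.2 289.2  14.2] cur -92.0 op 0.633 F [-1.   1.3  3.1] q6 2.04
shift [-6.59 61.02  0.34] turn 0.282 | world-axes in tool: +x [ 0.    -0.035 -0.999] +y [ 0.    -0.999  0.035]
```

>>> apply_moves(series=[[1, [-1, 0, 0], 0], [1, [-3, 0, 0], 0], [1, [-6, 0, 0], 0], [1, [-8.5, 0, 0], 0], [1, [-8.5, 2, 0], 0], [1, [-8.5, 6, 0], 0], [1, [-8.5, 10, 0], 0.03], [1, [-8.5, 14, 0.1], 0.06], [1, [-8.5, 18, 0.1], 0.08], [1, [-8.5, 22, 0.1], 0.1], [1, [-8.5, 26, 0.1], 0.12], [1, [-8.5, 30, 0.2], 0.14], [1, [-8.5, 34, 0.2], 0.16], [1, [-8.5, 38, 0.2], 0.18], [1, [-8.5, 42, 0.2], 0.2], [1, [-8.5, 46, 0.3], 0.22], [1, [-8.5, 50, 0.3], 0.24], [1, [-8.5, 54, 0.3], 0.26], [1, [-8.5, 58, 0.3], 0.28], [1, [-8.5, 61, 0.3], 0.28]])

```text
t: 30.88
eef_pos: [442.3, -322.3, 288.2]
tcp_rot: [-0.304, 1.569, 2.521]
ft_force: [-0.4, -0.8, -2.9]
opening: 0.625
```

>>> apply_moves(series=[[1, [0, 0, 0], 0], [1, [0, 0, 0], 0]])

```text
t: 31.12
eef_pos: [442.9, -320.1, 288.5]
tcp_rot: [-0.41, 1.569, 2.416]
ft_force: [0.7, 0.2, -3.2]
opening: 0.631
```

Run:
```python
from h import *
go(443.3,-320.5,21,71.8)
d=snap('scene','s6'); 
cv2.imwrite('pics/c7.png',cv2.resize(d['image'][90:165,150:250,::-1],(800,600),interpolation=cv2.INTER_NEAREST))
```

```text
t 31.12 pos [ 442.9 -320.1   98.4] cur -108.1 op 0.631 F [ 0.7  0.2 -3.2] q6 1.14
shift [ 7.74  0.03 -0.06] turn 0.002 | world-axes in tool: +x [-0.001 -0.311 -0.951] +y [ 0.001 -0.951  0.311]
```

View pics/c7.png

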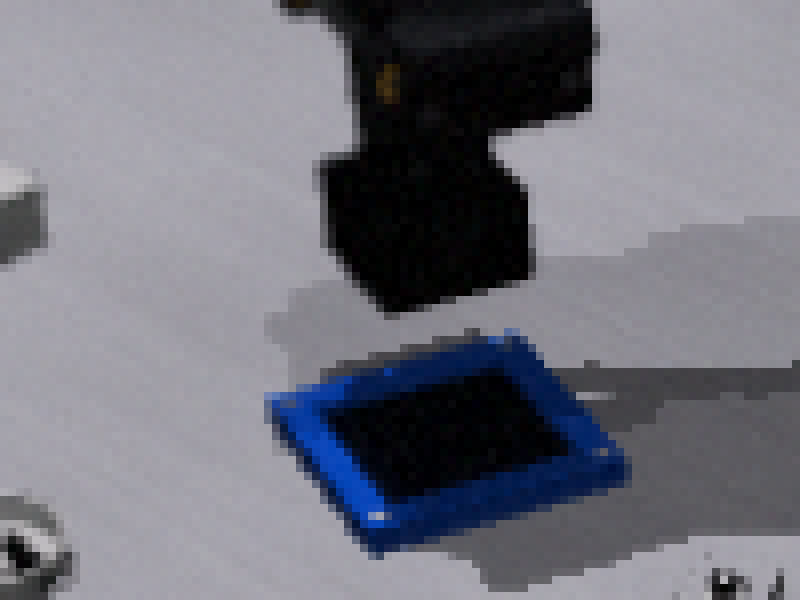

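The block is held level and aligned with the nest; its lower corner (390,310) matches the pocket's. I'll lower it.

>>> apply_moves(series=[[1, [2, 0, 0], 0], [1, [4, 0, 0], 0], [1, [6, 0, 0], 0], [1, [7, 0, 0], 0], [1, [7.4, 0, 0], 0], [1, [7.6, 0, 0], 0], [1, [7.7, 0, 0], 0], [1, [7.7, 0, 0], 0]])

```text
t: 32.17
eef_pos: [443.8, -320.5, 212.5]
tcp_rot: [2.663, 1.57, -0.794]
ft_force: [-0.3, -0.1, -3.0]
opening: 0.63
```

>>> apply_moves(series=[[1, [0.05, 0, 0], 0], [1, [0.1, 0, 0], 0], [1, [0.15, 0, 0], 0], [1, [0.15, 0, 0], 0]])

```text
t: 32.67
eef_pos: [443.8, -320.4, 210.7]
tcp_rot: [1.097, 1.571, -2.36]
ft_force: [0.7, -0.5, -2.9]
opening: 0.63
```

>>> apply_moves(series=[[1, [0.05, 0, 0], 0], [1, [0.1, 0, 0], 0], [1, [0.1, 0, 0], 0]])

```text
t: 33.05
eef_pos: [443.7, -320.4, 210.3]
tcp_rot: [2.624, 1.57, -0.833]
ft_force: [-1.2, 1.4, 5.6]
opening: 0.631
```

Contact at the expected height. I'll release it, retreat, and swing aside toward the start pose for the final check.

>>> apply_moves(series=[[-0.3, [-0.05, 0, 0], 0], [-0.5, [-0.05, 0, 0], 0], [-0.7, [-0.05, 0, 0], 0], [-0.8, [-0.05, 0, 0], 0], [-0.8, [-0.05, 0, 0], 0], [-0.8, [-2, 0, 0], 0], [-0.8, [-6, 0, 0], 0], [-0.8, [-12, 0, 0], 0], [-1, [-18, 0, 0], 0], [-1, [-19, 4, 2], 0], [-1, [-19, 9, 5], 0], [-1, [-19, 15, 8], 0], [-1, [-19, 20, 11], 0], [-1, [-19, 25, 13], 0], [-1, [-19, 25, 13], 0], [-1, [-19, 25, 13], 0]])

```text
t: 35.05
eef_pos: [242.7, -517.5, 399.5]
tcp_rot: [-1.177, 1.57, 1.649]
ft_force: [-0.2, -0.3, -0.2]
opening: 0.997
```

Run:
```python
from h import *
go(300,-570,200,75)
d=snap('scene','s7'); t=snap('top','t7'); S,T=load('scene0'),load('top0')
c=lambda d,u,v,w,h:cv2.resize(d['image'][v:v+h,u:u+w,::-1],(400,300),interpolation=cv2.INTER_NEAREST)
cv2.imwrite('pics/c8.png',np.vstack([np.hstack([c(t,290,150,100,75),c(t,330,215,100,75)]),np.hstack([c(t,205,210,100,75),c(d,150,110,100,75)])]))
comp('lens',t,(175,160,35,30),lambda a:org(a)&(a[...,0]>145),98)
for n,a,b,(u,v,w,h) in (('dumpT',T,t,(250,135,38,40)),('dumpS',S,d,(188,202,40,42))):
    print(n,'shift px',cv2.phaseCorrelate(a['image'][v:v+h,u:u+w].mean(2),b['image'][v:v+h,u:u+w].mean(2)))
```

```text
t 35.05 pos [ 242.7 -517.5  209.4] cur -108.1 op 0.997 F [-0.2 -0.3 -0.2] q6 0.64
shift [ 0.94  3.21 -7.08] turn -0.054 | world-axes in tool: +x [-0.    -0.311 -0.951] +y [ 0.001 -0.951  0.311]
lens 81 [188.8, 168.8] C [622.  182.5] majdir 98.5 len [13.3 49.8]
dumpT shift px ((0.00852257112671495, 0.015376593792137072), 0.9972425286921291)
dumpS shift px ((-0.01323040217851812, 0.4214251828136284), 1.010211339308384)
```

View pics/c8.png

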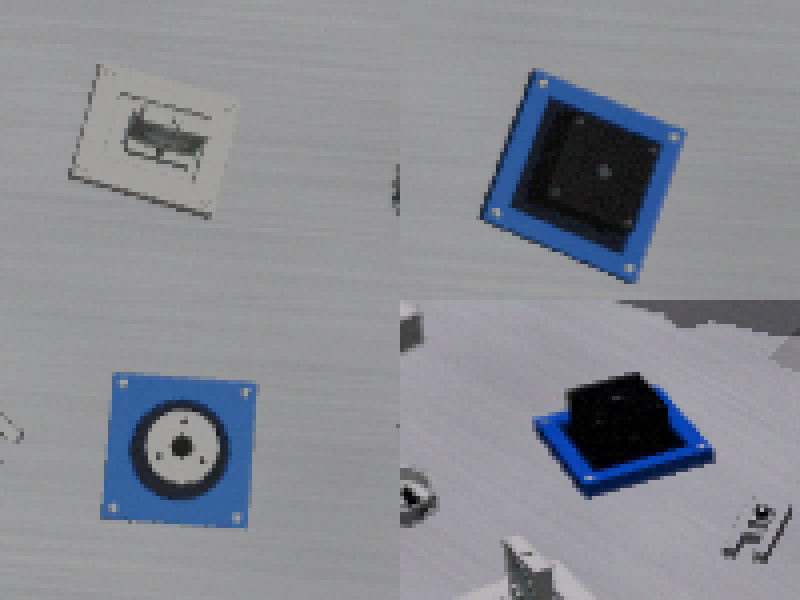

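All parts sit in their pockets: window at (165,135), block hole at (604,171), spacer hole at (181,446). I'll run one numeric check and hand in only if it passes.

Run:
```python
from h import *
t=load('t7')
p=lambda u,v,ox,oy,z:onz(t,ox+u/4-.5,oy+v/4-.5,z)[:2]
b=p(204,171,330,215,44)-[443.3,-320.5]; s=p(181,146,205,210,36)-[444.8,14.5]; w=p(170,120,290,150,65)-[633.8,-189.5]
print('offsets block,spacer,window(screw)',b.round(1),s.round(1),w.round(1))
if max(map(np.linalg.norm,(b,s)))<9: job.job_done(); print('handed in')
```

```text
offsets block,spacer,window(screw) [ 1.1 -0.2] [ 1.3 -0.1] [-0.9  4.7]
the job is handed in; nothing more can be done
handed in
```

I moved the silver window into the white nest, stood the orange lens mount on the stage, and put the steel spacer in the round pocket and the black riser block in the square one. I handed the job in at about 35 s; it reports no verdict.

| Part | Last check |
|---|---|
| Lens mount | within about 1 mm of the platform's middle, axis about 0.5° off the travel |
| Spacer | about 1 mm from its pocket's middle |
| Riser block | about 1 mm from its pocket's middle |
| Window | about 5 mm from its pocket's middle |
| Beam dump | did not move (less than 0.5 px in both views) |

- **Setting down:** all four parts were lowered in steps of 1.5 mm or less until the force rose to 6–10 N, at the heights expected, before I released them. No part was dropped.
- **Disagreements:**
  - The window offset is only a rough reading from its screw in the top view; the arm released it about 1 mm from the middle.
  - One platform corner measured 28 mm high instead of 36 mm. I put this down to a poorly picked corner; the contact force at the expected height confirmed 36 mm.

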